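# Nest two fretwork base halves in the glue-up tray

### The job

Take the two halves of the fretwork base off the sloping rack and lay them flat in the glue-up tray, interlocked, ready for gluing: first the dark half with the T-shaped notch, its cut-off corner at the tray's red corner block, then the light half, so that its T-shaped tongue drops into the notch. Lower each one in gently rather than dropping it, seat both fully home on the tray's floor, let go, and leave the multimeter, rotary tool and glue bottle where they are.

Things in the scene. Friction and masses are not known exactly. Their poses are not given: they have to be found in the camera images.
- notch_half: Dark wood plate 106 (x) by 83 (y) by 12 mm thick, about 130 g, with an upright wall glued on top. Origin: centre of the plate's underside; z out of the plate, along the wall. Starts on the rack's slope (z leans 25 degrees), +x edge on the ledge, y along the rack's y, in the left or right place. T-shaped notch in its -y edge; +x +y corner cut away (x above 35, y above 23.5).
- tongue_half: Light wood plate 106 (x) by 83 (y) by 12 mm thick, about 130 g, with an upright wall glued on top. Origin: centre of the plate's underside; z out of the plate, along the wall. Starts on the rack's slope (z leans 25 degrees), +x edge on the ledge, y along the rack's y, in the left or right place. T-shaped tongue out of its +y edge.
- notch_half_wall (a point): Point inside the dark half's wall to grip it by, 46 mm above the plate's underside at x -6, y 0; axes as the half's. Wall: 10 mm thick in x (close the fingers along x), 60 mm long in y, smooth from z 12 to 60 mm, then a 36 mm long step to z 68 and a 14 mm finial to z 74.
- tongue_half_wall (a point): Point inside the light half's wall to grip it by, 46 mm above the plate's underside at x -6, y 0; axes as the half's. Wall: 10 mm thick in x (close the fingers along x), 60 mm long in y, smooth from z 12 to 60 mm, then a 36 mm long step to z 68 and a 14 mm finial to z 74.
- notch (a point): Floor centre of the wide part of the dark half's notch, at x 24, y -25.5, z 5 mm of that half. The notch is open at the top and at the plate's -y edge: opening x 13 to 35, y -41.5 to -33.5; wide part x 5 to 43, y -33.5 to -17.5; floor 5 mm thick.
- tongue (a point): Underside centre of the tongue's head, at x 24, y 61.5, z 6.5 mm of the light half. Tongue is z 6.5 to 12 mm thick only: neck x 15 to 33, y 41.5 to 55.5; head x 7 to 41, y 55.5 to 67.5. About 2 mm play round it in the notch; it must go in from above, after the notched half.
- tray: Fixed level tray: outside 134 mm (x) by 198 mm (y), 20 mm high, grey walls 12 mm thick, green floor 6 mm above the bench, pocket 110 x 174 mm and 14 mm deep. A red block 18 x 18 mm fills the pocket's +x +y corner. Origin: centre of its underside; z up. The halves go in with x and y along the tray's, about 2 mm play all round.
- seat_notch (a point): Point on the tray's floor where the origin of the notched half belongs (tray x 0, y +43.5, z 6 mm); axes as the tray's.
- seat_tongue (a point): Point on the tray's floor where the origin of the tongued half belongs (tray x 0, y -43.5, z 6 mm); axes as the tray's.
- rack: Fixed rack: a board 160 mm along the slope by 300 mm wide (y), rising 25 degrees from its low edge (+x side) towards -x, the robot side, with a ledge 10 mm thick and 14 mm high along the low edge. Top edge about 93 mm above the bench. The ledge's inner foot is at x 60, z 30 mm. The halves lie at about y +70 and -70. Origin: on the bench below the middle; z up.
- multimeter: Bystander: orange and black multimeter lying flat, 80 x 150 x 42 mm. Origin: centre of its underside.
- rotary_tool: Bystander: black rotary tool lying along its y axis, about 190 mm long, 54 mm high. Origin: on the bench under its middle.
- glue: Bystander: yellow glue bottle standing up, 54 mm across, 120 mm high. Origin: centre of its underside.
There are look-alikes about, which are no part of the job. What is shaped like the notch_half but blue, green or purple is not meant.

How it is judged:
On the way:
1. the notched half lies seated and let go in the tray, the tongued half not yet in (horizontal distance between notch_half and seat_notch below 0.01 m and z of notch_half in the frame of seat_notch below 0.003 m and angle between notch_half's own z axis and vertical below 0.05 rad and angle between the x axis of notch_half and the x axis of tray, either way round below 0.07 rad and contact force between notch_half and the fingers below 0.1 N and horizontal distance between tongue_half and seat_tongue above 0.05 m), for 0.2 s.
At the end, for the whole second after the job is handed in: Both halves lie still in the tray with the tongue in the notch: each one's origin within 6 mm sideways of its seat point and less than 3 mm above the tray floor, tilted less than 0.05 rad and turned less than 0.07 rad from the tray's axes (horizontal distance between notch_half and seat_notch below 0.006 m and z of notch_half in the frame of seat_notch below 0.003 m and angle between each of notch_half, tongue_half's own z axis and vertical below 0.05 rad and angle between the x axis of each of notch_half, tongue_half and the x axis of tray, either way round below 0.07 rad and horizontal distance between tongue_half and seat_tongue below 0.006 m and z of tongue_half in the frame of seat_tongue below 0.003 m and linear speed of each of notch_half, tongue_half below 0.02 m/s and angular speed of each of notch_half, tongue_half below 0.1 rad/s); the robot touches nothing.
It fails at once if the multimeter is moved more than 30 mm (distance of multimeter from where it was at the start of the episode above 0.03 m).
It fails at once if the rotary_tool is moved more than 30 mm (distance of rotary_tool from where it was at the start of the episode above 0.03 m).
It fails at once if the glue is moved more than 30 mm (distance of glue from where it was at the start of the episode above 0.03 m).
It fails at once if the notched half is dropped or thrown into the tray (faster than 0.5 m/s over the tray with its plate less than 60 mm above the bench) (horizontal distance between notch_half and tray below 0.1 m and height (world z) of notch_half below 0.06 m and linear speed of notch_half above 0.5 m/s).
It fails at once if the tongued half is dropped or thrown into the tray (faster than 0.5 m/s over the tray with its plate less than 60 mm above the bench) (horizontal distance between tongue_half and tray below 0.1 m and height (world z) of tongue_half below 0.06 m and linear speed of tongue_half above 0.5 m/s).
It also fails if it takes over 64 s, if anything falls off the work surface, if the arm or the gripper's body presses on something with over 40 N, if the wrist force passes 120 N, or if a joint passes its speed limit or range.

### The arm

A 6-joint arm with a two-finger parallel gripper is mounted at the origin on the work surface. World frame = base frame: x ahead of the robot, y to its left, z up, the work surface at z = 0. Lengths are in m, angles in rad, forces in N, time in s.
With the tool pointing down it reaches from about 0.35 to 0.725 m from the base axis. Payload 6 kg.
Tool frame: the origin (TCP) lies between the finger pads; the fingertips stand 22 mm ahead of it and the grasp point (between the pads) lies 3 mm ahead of it; z points along the fingers, y is the line along which they close (so a half turn about z gives the same grasp; the last joint's range is limited). The gripper opens to 85 mm and grips with 20 to 120 N. Pads are 22 mm wide; open, the fingers measure 114 mm over their backs; the gripper's body (76 mm by 85 mm) begins 54 mm behind the grasp point. The pads swing forward as they close: fully open they stand 13 mm farther back than shut.
Start: joints at [1.51, 0.04, 0.085, 0, -1.615, -0.334], TCP at [0.231, 0.554, 0.229] pointing down, gripper open.
Joint ranges: [-2.56, 2.56], [-1.29, 2.01], [-1.08, 1.49], [-3.29, 1.98], [-2.81, -0.18], [-2.99, 2.99]. Speed limits (rad/s): [2.57, 2.57, 3.01, 3.14, 3.14, 3.14].

### API

Orientations are given as a unit quaternion [x, y, z, w].
In Python, from cell import bot, camera, find_in gives the robot as it stands.
- The arm moves only by the shell command python3 -m creep 'ROWS' [FORCE]. ROWS is JSON, a list of rows, each a list of 5 numbers: the shift along the tool's x, y, z in cm, then the turn about the tool's z in rad, then the gripper's target within -1 to 1 (fully open at 1, half-way at 0, shut at -1). A call has 1 to 5 rows; each row is the pose to reach, as a shift and turn from the pose commanded when the call began, along the tool's axes at that moment; what a row does not reach only later rows make up. A row lasts 1/12 s, in which the tool goes at most 41.7 mm and 7.16 degrees, less where a joint would pass 70% of its speed; a pose out of reach is approached as far as the arm can. A call with a gripper value outside its range is refused whole. The fingers move at their own pace and stop on an object; FORCE is the grip in N (left out, the last holds). Time passes only in rows, so rows that repeat a pose let the fingers close. It gives the time, the measured TCP pose, the force, the opening and the grip force at its end, in the units of the state.
- bot.read_state(): the state, without advancing time (a new reading comes with each control period).
- camera(name): name is "scene" or "top" or "wrist"; returns a dict with "frame" (480x640x3 uint8, red, green, blue), "camera_matrix" (3x3 intrinsics, pixels), "extrinsics" (4x4, takes a point from camera to world coordinates). Camera axes: x right, y down, z forward; pixel columns grow to the right and rows downward; lengths in m; the calibration is good to about 2 mm. The wrist camera is an equidistant fisheye: a pixel r from the principal point sees the ray r / f radians off the axis. A picture is of the moment at which its call begins. There is no depth.
- bot.close_job(): hands the job in; it is judged then, once.
Trained networks look in the newest picture that a camera, given by its name, has taken for a name from the list of things; names that differ only in an ending like _2 or _b are one class to them, and where a whole thing is asked for, a point or a joint stands for the part that bears it (a point fixed in the world has none). Each returns a list of dicts, best first, with "p" (0 to 1); they miss things now and then, are a little off and sometimes report something else, mostly with a low value. They report only what shows in the picture. A call takes as long as a camera call. They do not tell look-alikes from the thing itself.
- find_in(camera, query): "uv" ([column, row] in pixels, amid what is visible of it).
The state is a dict: "time": time; "joint_pos": joint angles; "qvel": joint speeds; "tau": joint torques, N m; "eef_pos": TCP position; "tool_rot": TCP orientation; "contact_force": force on the tool from outside, world axes, zero at the start; "torque": the same for the moment, N m; "finger_gap": finger opening in m; "grasp_force": force on a finger pad.
Only numpy, scipy, OpenCV 4.12 (cv2) and the standard library are available. Lean on these libraries where they do the work, as an engineer would, in place of code of your own. Each camera call takes 0.05 s, during which the arm holds its last target. There are 200 camera calls.

## Working session

There is one attempt and no reset: what is moved stays moved. The work goes in short steps, Python scripts to look and compute and a shell command to move; the robot and the scene stay as the last step left them, time stands still between calls to the robot, and variables do not carry over. Pictures are saved under pics/ and viewed, at most 10 in all, crops included, and the job is handed in when it is done.

```bash
mkdir -p pics; ls; python3 - <<'E'
from cell import bot,camera,find_in
import cv2,numpy as np
s=bot.read_state();print(s['time'],s['eef_pos'],s['tool_rot'],s['finger_gap'])
ims=[]
for n in ("top","scene"):
    c=camera(n);ims.append(c["frame"]);print(n,c["camera_matrix"].round(1).tolist(),c["extrinsics"].round(4).tolist())
    for q in ("notch_half","tongue_half","notch_half_wall","tongue_half_wall","tray","rack","seat_notch","seat_tongue"):
        print(q,[(np.round(d["uv"],1).tolist(),round(d["p"],2)) for d in find_in(n,q)[:4]])
    cv2.imwrite(f"pics/{n}0.png",ims[-1][:,:,::-1])
E
```

```text
pics
0.0 [0.23056748 0.55357863 0.22839898] [ 9.80583896e-01 -1.96098120e-01 -1.14211044e-04  8.58938934e-04] 0.08546472842548405
top [[584.4, 0.0, 308.8], [0.0, 584.4, 238.5], [0.0, 0.0, 1.0]] [[-0.0059, -0.9981, 0.0619, 0.4694], [-0.9999, 0.0064, 0.0079, -0.0185], [-0.0082, -0.0619, -0.998, 1.5819], [0.0, 0.0, 0.0, 1.0]]
notch_half [([205.8, 245.6], 0.9), ([184.7, 180.2], 0.84), ([138.0, 309.1], 0.83), ([213.4, 323.6], 0.73)]
tongue_half [([260.1, 245.9], 0.81)]
notch_half_wall [([138.7, 311.2], 0.84), ([208.2, 246.4], 0.74), ([214.3, 323.4], 0.7)]
tongue_half_wall [([257.3, 246.4], 0.63)]
tray [([386.3, 250.6], 0.57)]
rack [([233.2, 260.7], 0.8)]
seat_notch [([384.3, 253.4], 0.59)]
seat_tongue [([384.5, 253.9], 0.72)]
scene [[454.3, 0.0, 326.2], [0.0, 454.3, 242.5], [0.0, 0.0, 1.0]] [[-0.6967, 0.546, -0.4653, 1.1191], [0.7174, 0.5314, -0.4506, 0.5164], [0.0013, -0.6477, -0.7619, 0.9927], [0.0, 0.0, 0.0, 1.0]]
notch_half [([457.9, 269.6], 0.91), ([414.4, 307.8], 0.68), ([406.8, 282.7], 0.68), ([518.7, 322.7], 0.67)]
tongue_half [([375.5, 274.6], 0.77), ([414.9, 308.2], 0.32)]
notch_half_wall [([414.0, 306.2], 0.97), ([517.2, 327.6], 0.96), ([390.7, 388.7], 0.9)]
tongue_half_wall [([406.4, 286.3], 0.71)]
tray [([286.5, 217.0], 0.76)]
rack [([409.2, 284.7], 0.58), ([494.2, 361.4], 0.55)]
seat_notch [([287.8, 218.5], 0.77), ([266.7, 308.8], 0.51)]
seat_tongue [([286.1, 220.4], 0.77)]
```

```bash
python3 - <<'E'
import cv2
a=cv2.imread("pics/top0.png")[130:380,90:490]
cv2.imwrite("pics/top0c.png",cv2.resize(a,(800,500),interpolation=cv2.INTER_CUBIC))
E
```

```text
(no output)
```

View pics/top0c.png

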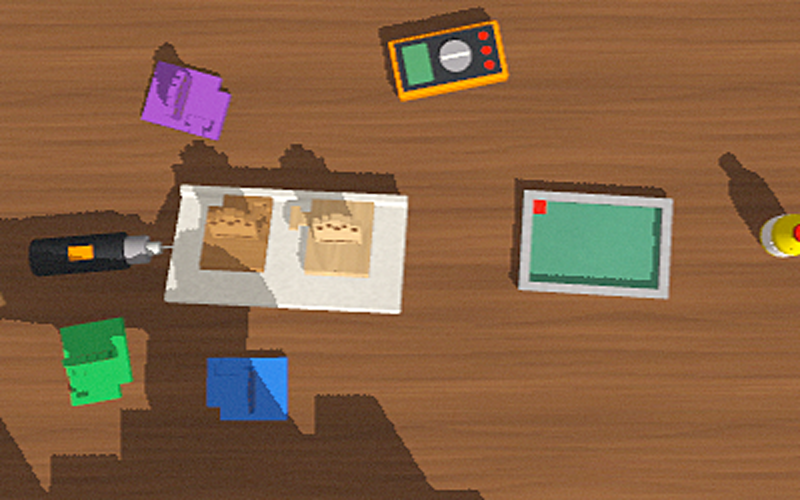

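View pics/scene0.png

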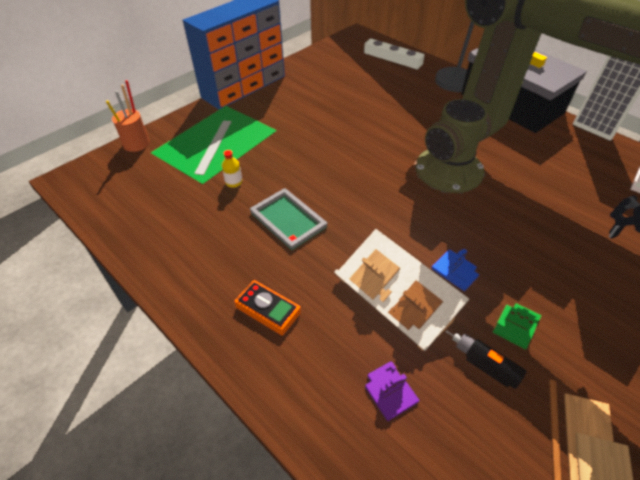

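The top view (crop = full·2 offset 90,130) shows the dark half on the left of the rack (wall about 232,225 in the crop) and the light half on the right (about 335,230). The tray is at about (595,245) with its red block at its upper left, so +x is up and +y is left. The blue, green and purple plates lie loose on the bench and are decoys. The scene view agrees.

```bash
cat > h.py <<'E'
import numpy as np,cv2
from scipy.optimize import least_squares
from scipy.spatial.transform import Rotation as R
def ray(c,uv,fish=False):
    K,E=c["camera_matrix"],c["extrinsics"]
    p=np.array([(uv[0]-K[0,2])/K[0,0],(uv[1]-K[1,2])/K[1,1]])
    if fish:
        t=np.hypot(*p); d=np.r_[p/t*np.sin(t),np.cos(t)] if t>0 else np.array([0,0,1.])
    else: d=np.r_[p,1]
    return E[:3,3],E[:3,:3]@d
def at(c,uv,z,fish=False):
    o,d=ray(c,uv,fish); return (o+d*(z-o[2])/d[2])[:3]
def proj(c,P,fish=False):
    K,E=c["camera_matrix"],c["extrinsics"]
    q=(np.atleast_2d(P)-E[:3,3])@E[:3,:3]
    if fish:
        r=np.hypot(q[:,0],q[:,1]); t=np.arctan2(r,q[:,2]); n=q[:,:2]/r[:,None]*t[:,None]
    else: n=q[:,:2]/q[:,2:]
    return n*[K[0,0],K[1,1]]+K[:2,2]
def place(v,L):  # v = x,y,yaw ; local points
    return L@R.from_euler('z',v[2]).as_matrix().T+[v[0],v[1],0]
def fit(c,L,uv,v0,fish=False):
    r=least_squares(lambda v:(proj(c,place(v,L),fish)-uv).ravel(),v0)
    return r.x,np.sqrt(np.mean(r.fun**2))
def togo(s,x,y,z,yaw):
    """tool-frame move (cm, rad) to put the GRASP point at x,y,z with tool y along -x of yaw"""
    Q=R.from_quat(s['tool_rot']).as_matrix(); g=s['eef_pos']+Q[:,2]*.003
    d=Q.T@(np.array([x,y,z])-g)*100
    a=np.arctan2(Q[1,1],Q[0,1]); w=(yaw+np.pi-a+np.pi)%(2*np.pi)-np.pi
    return d.round(2),round(-w,3)
c25,s25=np.cos(np.radians(25)),np.sin(np.radians(25))
TRAY=np.array([[.067,.099,.02],[.067,-.099,.02],[-.067,-.099,.02],[-.067,.099,.02]])
# rack upper corners: ledge outer-top edge, and top edge of board
lo=np.array([.06,.03])+.010*np.array([c25,-s25])+.014*np.array([s25,c25]); up=np.array([.06,.03])+.15*np.array([-c25,s25])
RACK=np.array([[lo[0],.15,lo[1]],[lo[0],-.15,lo[1]],[up[0],-.15,up[1]],[up[0],.15,up[1]]])
def on_rack(x,z): # half-local x,z -> rack x,z for a half lying against the ledge
    return np.array([.06,.03])+(.053-x)*np.array([-c25,s25])+z*np.array([s25,c25])
E
python3 - <<'E'
from h import *; from cell import bot,camera
c=camera("top")
f=lambda a:np.array(a)/2+[90,130]
t,e=fit(c,TRAY,f([[521,190],[673,198],[668,299],[518,290]]),[.5,-.1,0]);print("tray",t.round(4),e)
r,e=fit(c,RACK,f([[180,185],[408,195],[402,314],[165,302]]),[.5,.15,0]);print("rack",r.round(4),e,RACK.round(3).tolist())
for n,uv in (("dark",(208,246.2)),("light",(257.5,246.4))):
    g=on_rack(-.006,.046);p=at(c,uv,g[1]+.01)
    l=(p-[r[0],r[1],0])@R.from_euler('z',r[2]).as_matrix();print(n,p.round(3),"rack-local",l.round(3),"expected x",g.round(4))
for y in(.07,-.07):
    g=on_rack(-.006,.05);P=place(r,np.array([[g[0],y,g[1]]]))[0];print(P.round(3),togo(bot.read_state(),P[0],P[1],P[2]+.1,r[2]))
E
```

```text
tray [ 0.5287 -0.2161 -0.06  ] 0.5666831680308936
rack [ 0.5251  0.187  -0.0503] 0.7538953033271536 [[0.075, 0.15, 0.038], [0.075, -0.15, 0.038], [-0.076, -0.15, 0.093], [-0.076, 0.15, 0.093]]
dark [0.543 0.248 0.107] rack-local [0.015 0.062 0.107] expected x [0.026  0.0966]
light [0.542 0.123 0.107] rack-local [ 0.02  -0.063  0.107] expected x [0.026  0.0966]
[0.556 0.255 0.1  ] (array([41.52, 15.02,  2.62]), np.float64(1.226))
[0.549 0.116 0.1  ] (array([46.25, 28.2 ,  2.62]), np.float64(1.226))
```

```bash
python3 -m creep '[[41.5,15,2.6,1.226,0],[41.5,15,2.6,1.226,0],[41.5,15,2.6,1.226,0],[41.5,15,2.6,1.226,0],[41.5,15,2.6,1.226,0]]' 40
python3 - <<'E'
from h import *; from cell import bot
print(togo(bot.read_state(),.556,.255,.2,-.0503))
E
```

```text
time: 1.37
eef_pos: [0.3851, 0.4119, 0.2173]
tool_rot: [0.871, -0.49, 0.0, -0.0]
contact_force: [1.2, 1.0, 0.3]
finger_gap: 0.0428
grasp_force: 0.0
(array([22.28, -6.47,  1.43]), np.float64(0.596))
```

```bash
python3 -m creep '[[22.3,-6.5,1.4,0.596,0],[22.3,-6.5,1.4,0.596,0],[22.3,-6.5,1.4,0.596,0],[22.3,-6.5,1.4,0.596,0],[22.3,-6.5,1.4,0.596,0]]'
python3 -m creep '[[0,0,0,0,0],[0,0,0,0,0]]'
python3 - <<'E'
from h import *; from cell import bot,camera,find_in
s=bot.read_state();print(togo(s,.556,.255,.2,-.0503))
c=camera("wrist");print(c["camera_matrix"].round(1).tolist(),c["extrinsics"].round(4).tolist())
for q in ("notch_half","notch_half_wall","tongue_half_wall"): print(q,[(np.round(d["uv"],1).tolist(),round(d["p"],2)) for d in find_in("wrist",q)[:3]])
cv2.imwrite("pics/w1.png",c["frame"][:,:,::-1])
E
```

```text
time: 1.78
eef_pos: [0.5395, 0.2721, 0.2048]
tool_rot: [-0.689, 0.725, -0.0, 0.0]
contact_force: [0.4, 1.3, -0.2]
finger_gap: 0.0429
grasp_force: 0.0
time: 1.95
eef_pos: [0.5394, 0.2718, 0.2039]
tool_rot: [-0.69, 0.724, -0.0, -0.001]
contact_force: [0.3, 0.6, 0.1]
finger_gap: 0.0426
grasp_force: 0.0
(array([ 1.59, -1.74,  0.09]), np.float64(0.001))
[[371.6, 0.0, 313.3], [0.0, 371.6, 237.2], [0.0, 0.0, 1.0]] [[-0.9988, 0.0478, 0.0117, 0.5361], [0.0492, 0.9646, 0.2591, 0.2065], [0.0011, 0.2594, -0.9658, 0.349], [0.0, 0.0, 0.0, 1.0]]
notch_half [([507.4, 182.6], 0.92), ([312.8, 205.8], 0.89), ([139.2, 277.9], 0.85)]
notch_half_wall [([141.2, 278.3], 0.88), ([504.3, 182.8], 0.73), ([487.1, 327.7], 0.59)]
tongue_half_wall [([303.0, 49.1], 0.93)]
```

View pics/w1.png

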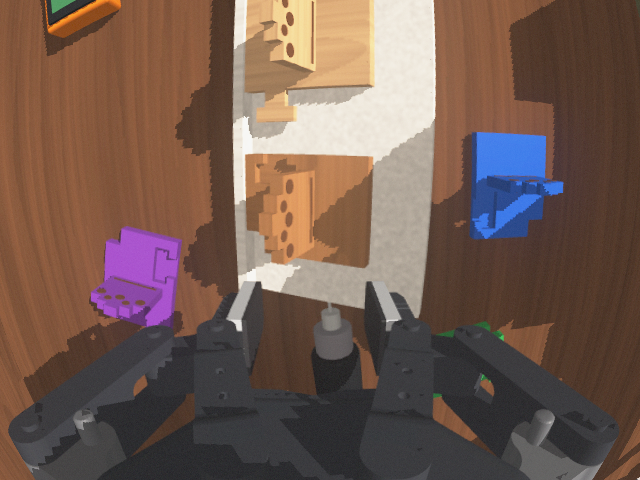

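The wrist view shows the dark half below centre, with its top-edge corners at (373,156) and (366,268) and its low -y corner at (246,154). The wall's rear foot runs (314,170)–(313,252). The light half is beyond it, its tongue at (275,113).

```bash
cat >> h.py <<'E'
def half_on_rack(P):
    P=np.asarray(P,float); g=np.array([on_rack(x,z) for x,z in P[:,[0,2]]]); o=on_rack(0,0)[0]
    return np.c_[g[:,0]-o,P[:,1],g[:,1]]
E
python3 - <<'E'
from h import *; from cell import bot,camera
c=camera("wrist");s=bot.read_state()
L=half_on_rack([[-.053,-.0415,.012],[-.053,.0415,.012],[.053,-.0415,.012],[-.011,-.03,.012],[-.011,.03,.012]])
uv=np.array([[373,156],[366,268],[246,154],[314,170],[313,252.]])
v,e=fit(c,L,uv,[.537,.255,-.05],True);print(v.round(4),e,(proj(c,place(v,L),True)-uv).round(1).tolist())
G=place(v,half_on_rack([[-.006,0,.05]]))[0];print(G.round(4),togo(s,G[0],G[1],G[2],v[2]))
E
```

```text
[ 0.54    0.2632 -0.0537] 2.264774890899412 [[-3.2, 2.2], [-1.0, 0.6], [0.4, 0.6], [2.0, 1.0], [2.1, -5.0]]
[0.5557 0.2624 0.1002] (array([ 1.17, -1.87, 10.18]), np.float64(0.011))
```

```bash
python3 -m creep '[[1.2,-1.9,0,0.01,0],[1.2,-1.9,3,0.01,0],[1.2,-1.9,6,0.01,0],[1.2,-1.9,8,0.01,0],[1.2,-1.9,8,0.01,0]]' 40
python3 - <<'E'
from h import *; from cell import bot,camera
print(togo(bot.read_state(),.5557,.2624,.1002,-.0537))
cv2.imwrite("pics/w2.png",camera("wrist")["frame"][:,:,::-1])
E
```

```text
time: 2.62
eef_pos: [0.5537, 0.2607, 0.119]
tool_rot: [-0.688, 0.726, 0.001, -0.004]
contact_force: [-0.2, 0.0, -0.9]
finger_gap: 0.0429
grasp_force: 0.0
(array([-0.19, -0.2 ,  1.58]), np.float64(0.0))
```

View pics/w2.png

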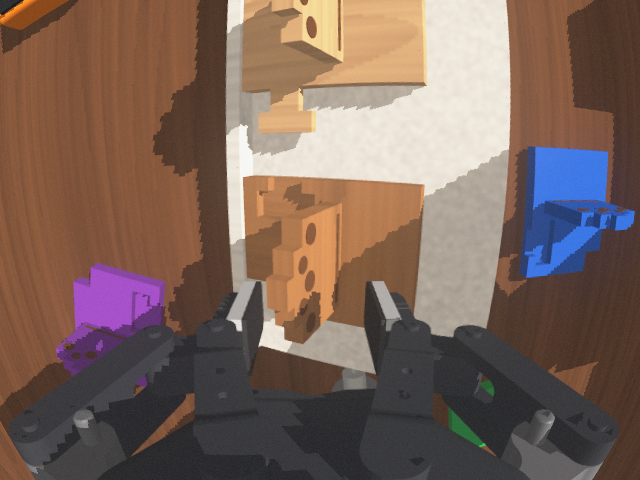

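The fingers straddle the wall (cols 270–340, between pads at 260 and 370), but the pads seem nearer the wall's +y end. I'll check by refitting.

```bash
python3 - <<'E'
from h import *; from cell import bot,camera
c=camera("wrist");s=bot.read_state()
L=half_on_rack([[-.053,-.0415,.012],[.053,-.0415,.012],[-.011,-.03,.012]])
uv=np.array([[424,185],[244,177],[339,214.]])
v,e=fit(c,L,uv,[.54,.263,-.05],True);print(v.round(4),e,(proj(c,place(v,L),True)-uv).round(1).tolist())
print(proj(c,place(v,half_on_rack([[-.011,-.03,.06],[-.011,.03,.06],[-.006,-.007,.074],[-.006,.007,.074]])),True).round())
Q=R.from_quat(s['tool_rot']).as_matrix();print("grasp pt px",proj(c,s['eef_pos']+Q[:,2]*.003,True).round())
G=place(v,half_on_rack([[-.006,0,.05]]))[0];print(G.round(4),togo(s,G[0],G[1],G[2],v[2]))
E
```

```text
[ 0.5435  0.2619 -0.0508] 4.771339996744942 [[-4.2, 4.9], [1.0, 3.3], [3.4, -8.4]]
[[304. 223.]
 [305. 344.]
 [279. 282.]
 [280. 312.]]
grasp pt px [[310. 298.]]
[0.5592 0.2611 0.1002] (array([ 0.01, -0.29,  2.19]), np.float64(-0.002))
```

```bash
python3 -m creep '[[0.1,-0.2,1,0,0],[0.1,-0.2,2.1,0,0],[0.1,-0.2,2.1,0,0],[0.1,-0.2,2.1,0,-1],[0.1,-0.2,2.1,0,-1]]' 40
python3 -m creep '[[0,0,0,0,-1],[0,0,0,0,-1],[0,0,0,0,-1]]' 40
```

```text
time: 3.13
eef_pos: [0.5602, 0.2599, 0.1052]
tool_rot: [-0.687, 0.726, -0.001, 0.002]
contact_force: [8.2, 0.2, 5.2]
finger_gap: 0.0195
grasp_force: 3.7
time: 3.38
eef_pos: [0.5603, 0.26, 0.1066]
tool_rot: [-0.687, 0.726, -0.001, 0.002]
contact_force: [3.2, -1.1, 5.3]
finger_gap: 0.0145
grasp_force: 35.4
```

```bash
python3 -m creep '[[0,0.2,-0.5,0,-1],[0,0.4,-1,0,-1],[0,0.5,-1.6,0,-1],[0,0.5,-2.4,0,-1],[0,0.5,-2.8,0,-1]]' 60
python3 -m creep '[[0,0,-2,0,-1],[0,0,-4,0,-1],[0,0,-6,0,-1],[0,0,-6,0,-1],[0,0,-6,0,-1]]' 60
python3 - <<'E'
from h import *; from cell import bot,camera
cv2.imwrite("pics/w3.png",camera("wrist")["frame"][:,:,::-1])
E
```

```text
time: 3.8
eef_pos: [0.5539, 0.2603, 0.1332]
tool_rot: [-0.687, 0.726, -0.0, 0.001]
contact_force: [-0.7, -0.1, -0.3]
finger_gap: 0.0081
grasp_force: 59.7
time: 4.22
eef_pos: [0.5539, 0.2604, 0.1925]
tool_rot: [-0.687, 0.726, 0.0, 0.001]
contact_force: [0.4, 0.8, -1.7]
finger_gap: 0.0082
grasp_force: 59.6
```

View pics/w3.png

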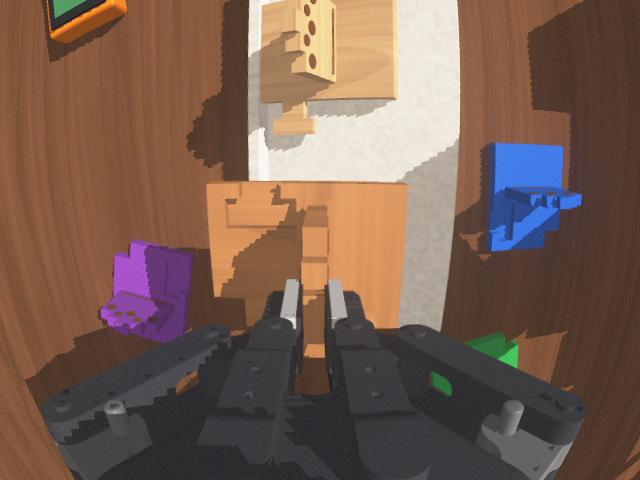

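The dark half is held level; its -y edge's corners are at (208,183) and (406,184), and its wall is centred between the pads. Next I'll compute its in-hand offset and the move to the tray.

```bash
cat >> h.py <<'E'
def held(c,s,uv,P):
    """half pose (x,y,z,yaw) from features P (half coords), and offset of its origin from grasp point in half axes"""
    P=np.array(P,float);uv=np.array(uv,float)
    f=lambda v:(proj(c,place([v[0],v[1],v[3]],P)+[0,0,v[2]],True)-uv).ravel()
    g=s['eef_pos']-[0,0,.003]
    r=least_squares(f,[g[0],g[1],g[2]-.05,-.05]);v=r.x
    o=R.from_euler('z',-v[3]).apply(v[:3]-g)
    return v,o,np.abs(r.fun).max()
E
python3 - <<'E'
from h import *; from cell import bot,camera
c=camera("wrist");s=bot.read_state()
v,o,e=held(c,s,[[208,183],[406,184]],[[.053,-.0415,.012],[-.053,-.0415,.012]])
Q=R.from_quat(s['tool_rot']).as_matrix();yt=np.arctan2(Q[1,1],Q[0,1])-np.pi
print(v.round(4),o.round(4),e,"toolyaw",yt%(2*np.pi)-2*np.pi)
t=np.array([.5287,-.2161,-.06])
S=place(t,np.array([[0,.0435,.006]]))[0]
h=-o[2]  # origin to grasp height
G=S+R.from_euler('z',t[2]).apply([.006,-o[1],0])  # grasp target at wall x=-6 -> corrected below
G=S+R.from_euler('z',t[2]).apply([-.006,-o[1],0])
print("grasp tgt",G.round(4),h,togo(s,G[0],G[1],.2,t[2]))
E
```

```text
[ 0.5567  0.2584  0.1303 -0.0624] [ 0.0037 -0.0013 -0.0567] 8.526512829121202e-14 toolyaw -0.055045212550719924
grasp tgt [ 0.5254 -0.171   0.006 ] 0.05671484636448289 (array([43.18,  0.4 , -1.26]), np.float64(0.005))
```

```bash
python3 -m creep '[[0,0,-2,0,-1],[3.5,0.4,-2.5,0,-1],[7,0.4,-2.5,0,-1],[10.5,0.4,-2.5,0,-1],[14,0.4,-2.5,0,-1]]' 60
python3 -m creep '[[4,0,0,0,-1],[8,0,0,0,-1],[12,0,0,0,-1],[16,0,0,0,-1],[20,0,0,0,-1]]' 60
python3 -m creep '[[3,0,2,0,-1],[6,0,4,0,-1],[8,0,5,0,-1],[9.2,0,5,0,-1],[9.2,0,5,0,-1]]' 60
python3 -m creep '[[0,0,0,0,-1],[0,0,0,0,-1]]' 60
python3 - <<'E'
from h import *; from cell import bot,camera
s=bot.read_state();print(togo(s,.5254,-.171,.0627,-.06))
cv2.imwrite("pics/w4.png",camera("wrist")["frame"][:,:,::-1])
E
```

```text
time: 4.73
eef_pos: [0.541, 0.1192, 0.215]
tool_rot: [-0.688, 0.726, 0.0, -0.001]
contact_force: [0.2, -0.3, -1.2]
finger_gap: 0.0087
grasp_force: 59.5
time: 5.15
eef_pos: [0.5299, -0.0809, 0.2152]
tool_rot: [-0.688, 0.726, 0.001, -0.001]
contact_force: [0.9, 0.6, -1.2]
finger_gap: 0.0085
grasp_force: 59.5
time: 5.57
eef_pos: [0.5246, -0.1731, 0.1648]
tool_rot: [-0.686, 0.727, 0.001, -0.002]
contact_force: [0.5, 0.1, -1.6]
finger_gap: 0.0081
grasp_force: 59.5
time: 5.73
eef_pos: [0.5262, -0.1705, 0.1671]
tool_rot: [-0.688, 0.726, -0.0, 0.0]
contact_force: [0.1, 0.5, -2.0]
finger_gap: 0.0078
grasp_force: 59.5
(array([ 0.06,  0.09, 10.14]), np.float64(0.006))
```

View pics/w4.png

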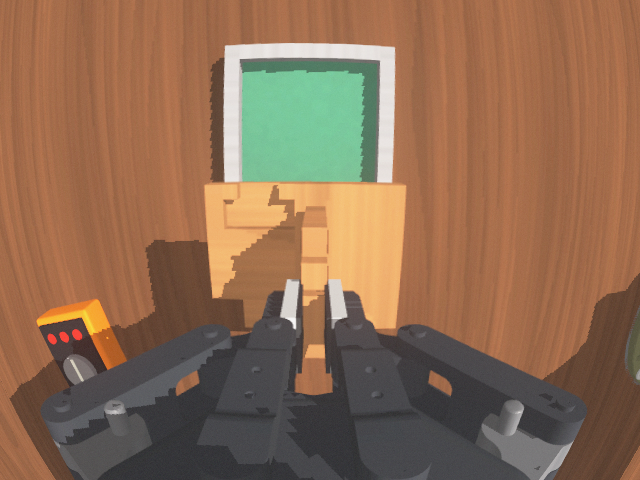

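The wrist view shows the plate over the tray's +y half. The tray's far outer corners are at (224,46) and (395,48), its inner ones at (241,59) and (382,59), and its outer sides meet the plate at (223,182) and (393,182).

```bash
python3 - <<'E'
from h import *; from cell import bot,camera
c=camera("wrist");s=bot.read_state()
L=np.array([[.067,-.099,.02],[-.067,-.099,.02],[.055,-.087,.02],[-.055,-.087,.02]])
uv=np.array([[224,46],[395,48],[241,59],[382,59.]])
def f(v):
    a=(proj(c,place(v[:3],L),True)-uv).ravel()
    b=proj(c,place(v[:3],np.array([[.067,v[3],.02],[-.067,v[4],.02]])),True)-[[223,182],[393,182]]
    return np.r_[a,b.ravel()]
r=least_squares(f,[.5287,-.2161,-.06,0,0]);t=r.x[:3];print("tray",t.round(4),r.fun.round(1))
v,o,e=held(c,s,[[206,184],[405.5,185]],[[.053,-.0415,.012],[-.053,-.0415,.012]]);print("half",v.round(4),o.round(4))
Q=R.from_quat(s['tool_rot']).as_matrix();print("toolyaw",(np.arctan2(Q[1,1],Q[0,1])-np.pi)%(2*np.pi)-2*np.pi)
for n,tt in(("wrist",t),("top",np.array([.5287,-.2161,-.06]))):
  S=place(tt,np.array([[0,.0435,.006]]))[0]; d=R.from_quat(s['tool_rot']).inv().apply(S-v[:3])*100
  print(n,"move of half by tool axes cm",d.round(2),"turn",-(tt[2]-(-.055)))
E
```

```text
tray [ 0.5276 -0.2142 -0.0689] [ 1.6 -0.5  0.2 -0.7 -1.  -0.1 -1.7  1.4  2.  -0.  -1.  -0. ]
half [ 0.5305 -0.1717  0.1084 -0.0612] [ 0.0043 -0.0013 -0.0559]
toolyaw -0.0536718389905495
wrist move of half by tool axes cm [-0.09  0.   10.24] turn 0.01386349486229204
top move of half by tool axes cm [ 0.1  -0.07 10.24] turn 0.0049999999999999975
```

```bash
python3 -m creep '[[0,0,2,0.008,-1],[0,0,4.5,0.008,-1],[0,0,7,0.008,-1],[0,0,8,0.008,-1],[0,0,8,0.008,-1]]' 60
python3 -m creep '[[0,0,0.4,0,-1],[0,0,0.8,0,-1],[0,0,1.2,0,-1],[0,0,1.4,0,-1],[0,0,1.4,0,-1]]' 60
```

```text
time: 6.25
eef_pos: [0.5245, -0.1702, 0.084]
tool_rot: [-0.685, 0.729, 0.002, -0.002]
contact_force: [0.3, 0.2, -1.1]
finger_gap: 0.0084
grasp_force: 59.4
time: 6.67
eef_pos: [0.5258, -0.1711, 0.0726]
tool_rot: [-0.684, 0.729, -0.0, 0.0]
contact_force: [0.5, 0.5, -1.3]
finger_gap: 0.0086
grasp_force: 59.5
```

```bash
python3 -m creep '[[0,0,0.2,0,-1],[0,0,0.4,0,-1],[0,0,0.6,0,-1],[0,0,0.8,0,-1],[0,0,0.8,0,-1]]' 60
python3 -c "
from h import *; from cell import bot,camera
cv2.imwrite('pics/w5.png',camera('wrist')['frame'][:,:,::-1])"
```

```text
time: 7.08
eef_pos: [0.5256, -0.1711, 0.064]
tool_rot: [-0.684, 0.729, 0.0, -0.0]
contact_force: [0.9, -1.2, -1.6]
finger_gap: 0.008
grasp_force: 59.5
```

View pics/w5.png

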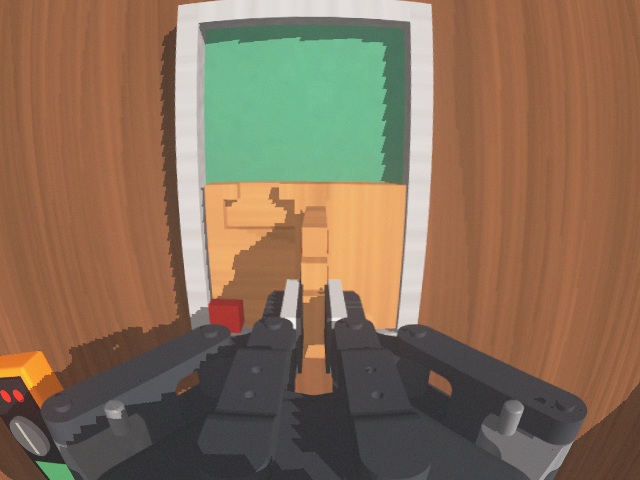

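The plate is inside the pocket (edges at cols 205–406 between the walls), with the red block at (226,314) in its cut corner. I'll go on down until it touches.

```bash
python3 -m creep '[[0,0,0.1,0,-1],[0,0,0.2,0,-1],[0,0,0.3,0,-1],[0,0,0.3,0,-1],[0,0,0.3,0,-1]]' 60
```

```text
time: 7.55
eef_pos: [0.5262, -0.1714, 0.0632]
tool_rot: [-0.685, 0.729, -0.001, 0.0]
contact_force: [-3.7, 1.4, 6.4]
finger_gap: 0.0085
grasp_force: 60.5
```

```bash
python3 -m creep '[[0,0,0,0,-0.6],[0,0,0,0,-0.5],[0,0,0,0,-0.4],[0,0,0,0,-0.3],[0,0,-0.5,0,-0.3]]' 40
python3 -m creep '[[0,0,-2,0,-0.3],[0,0,-5,0,-0.1],[0,0,-9,0,0],[0,0,-13,0,0],[0,0,-14,0,0]]' 40
python3 - <<'E'
from h import *; from cell import bot,camera
for n in("top",):
  c=camera(n);cv2.imwrite("pics/t6.png",cv2.resize(c["frame"][190:310,180:440,::-1],(780,360),interpolation=cv2.INTER_CUBIC))
  cv2.imwrite("pics/w6.png",camera("wrist")["frame"][:,:,::-1])
s=bot.read_state();print(s['eef_pos'],togo(s,.5257,.123,.2,-.0537))
E
```

```text
time: 7.97
eef_pos: [0.5252, -0.1709, 0.0656]
tool_rot: [-0.684, 0.729, 0.001, -0.001]
contact_force: [-0.0, -0.7, -0.7]
finger_gap: 0.0296
grasp_force: 0.0
time: 8.38
eef_pos: [0.5278, -0.1722, 0.215]
tool_rot: [-0.684, 0.729, -0.005, 0.003]
contact_force: [0.5, -0.5, 1.7]
finger_gap: 0.0429
grasp_force: 0.0
[ 0.52731406 -0.17142779  0.21113086] (array([-29.37,   2.02,   0.78]), np.float64(-0.009))
```

View pics/w6.png

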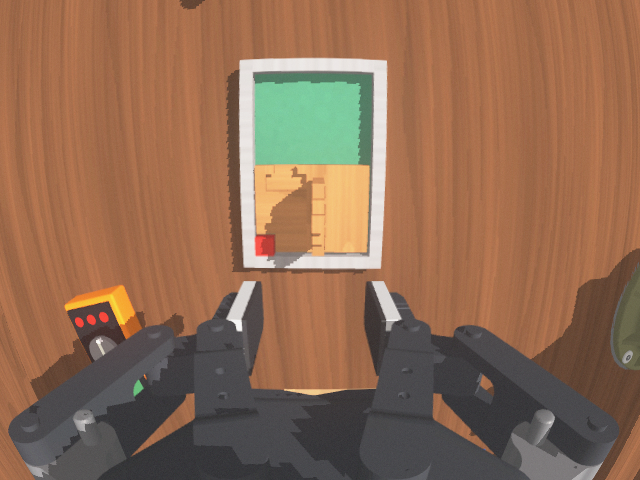

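The dark half lies flush in the tray (top corners at (255,165), (369,165) and (368,255)) with the red block at (265,245). The tray's outer corners are at (240,60), (386,60), (380,269) and (245,268).

```bash
python3 - <<'E'
from h import *; from cell import bot,camera
c=camera("wrist");s=bot.read_state()
t,e=fit(c,TRAY[[1,2,3,0]],np.array([[240,60],[386,60],[380,269],[245,268.]]),[.5287,-.2161,-.06],True);print("tray",t.round(4),e)
P=np.array([[.053,-.0415,.018],[-.053,-.0415,.018],[-.053,.0415,.018]])
d,e=fit(c,P,np.array([[255,165],[369,165],[368,255.]]),[.53,-.17,-.06],True);print("dark",d.round(4),e,"seat",place(t,np.array([[0,.0435,.006]])).round(4))
print(togo(s,.549,.128,.21,-.0537))
E
python3 -m creep '[[-4,0.3,0,0,0],[-8,0.6,0,0,0],[-12,0.9,0,0,0],[-16,1.1,0,0,0],[-20,1.1,0,0,0]]' 40
```

```text
tray [ 0.5264 -0.2134 -0.0662] 0.9464039764280385
dark [ 0.5295 -0.172  -0.0677] 1.1643240708564018 seat [[ 0.5292 -0.17    0.006 ]]
(array([-29.99,  -0.37,  -0.46]), np.float64(-0.009))
time: 8.95
eef_pos: [0.5265, 0.0309, 0.2054]
tool_rot: [-0.684, 0.729, 0.0, -0.001]
contact_force: [1.4, -1.5, 0.1]
finger_gap: 0.0425
grasp_force: 0.0
```

```bash
python3 -m creep '[[-4,-0.6,0,-0.009,0],[-8,-1.2,0,-0.009,0],[-10,-1.5,0,-0.009,0],[-10,-1.5,0,-0.009,0],[-10,-1.5,0,-0.009,0]]' 40
python3 - <<'E'
from h import *; from cell import bot,camera
s=bot.read_state();print(s['eef_pos'])
cv2.imwrite("pics/w7.png",camera("wrist")["frame"][:,:,::-1])
E
```

```text
time: 9.37
eef_pos: [0.5481, 0.1289, 0.2047]
tool_rot: [-0.689, 0.725, 0.0, -0.002]
contact_force: [0.9, -0.7, 0.6]
finger_gap: 0.043
grasp_force: 0.0
[0.54813336 0.12894031 0.20467761]
```

View pics/w7.png

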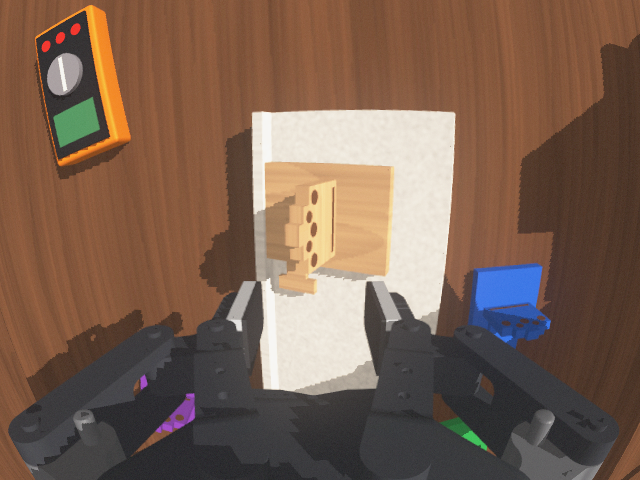

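The light half's plate corners are at (265,162), (393,166) and (388,276). Its wall stands between, with the stepped top at cols 285–335, and the tongue is at (297,284).

```bash
python3 - <<'E'
from h import *; from cell import bot,camera
c=camera("wrist");s=bot.read_state()
L=half_on_rack([[-.053,-.0415,.012],[-.053,.0415,.012],[.053,-.0415,.012]])
uv=np.array([[393,166],[388,276],[265,162.]])
v,e=fit(c,L,uv,[.537,.12,-.05],True);print(v.round(4),e,(proj(c,place(v,L),True)-uv).round(1).tolist())
G=place(v,half_on_rack([[-.006,0,.05]]))[0];print(G.round(4),togo(s,G[0],G[1],G[2],v[2]))
E
```

```text
[ 0.5333  0.1234 -0.0505] 0.791906497239808 [[-0.6, 0.4], [-0.5, -1.0], [1.3, 0.5]]
[0.549  0.1226 0.1002] (array([ 0.47, -0.1 , 10.25]), np.float64(-0.004))
```

```bash
python3 -m creep '[[0.7,-0.3,0.5,0,0],[0.7,-0.3,3.5,0,0],[0.7,-0.3,7,0,0],[0.7,-0.3,9,0,0],[0.7,-0.3,9,0,0]]' 40
python3 -m creep '[[0,0,0.6,0,0],[0,0,1.2,0,0],[0,0,1.2,0,0],[0,0,1.2,0,-1],[0,0,1.2,0,-1]]' 40
python3 -m creep '[[0,0,0,0,-1],[0,0,0,0,-1],[0,0,0,0,-1]]' 40
```

```text
time: 9.88
eef_pos: [0.5486, 0.1184, 0.1106]
tool_rot: [-0.687, 0.727, 0.002, -0.004]
contact_force: [-0.5, -0.5, -0.9]
finger_gap: 0.0428
grasp_force: 0.0
time: 10.3
eef_pos: [0.5534, 0.1211, 0.1069]
tool_rot: [-0.688, 0.726, -0.002, 0.002]
contact_force: [9.7, -1.0, 4.7]
finger_gap: 0.0194
grasp_force: 4.1
time: 10.55
eef_pos: [0.5539, 0.1213, 0.1082]
tool_rot: [-0.688, 0.726, -0.002, 0.003]
contact_force: [4.6, -0.1, 5.8]
finger_gap: 0.0137
grasp_force: 35.7
```

```bash
python3 -m creep '[[0,0.2,-0.5,0,-1],[0,0.4,-1,0,-1],[0,0.5,-1.6,0,-1],[0,0.5,-2.4,0,-1],[0,0.5,-2.8,0,-1]]' 60
python3 -m creep '[[0,0,-2,0,-1],[0,0,-4,0,-1],[0,0,-6.5,0,-1],[0,0,-6.5,0,-1],[0,0,-6.5,0,-1]]' 60
python3 - <<'E'
from h import *; from cell import bot,camera
cv2.imwrite("pics/w8.png",camera("wrist")["frame"][:,:,::-1])
E
```

```text
time: 10.97
eef_pos: [0.5466, 0.1214, 0.1339]
tool_rot: [-0.688, 0.726, -0.0, 0.001]
contact_force: [0.5, 1.0, -0.8]
finger_gap: 0.0087
grasp_force: 59.5
time: 11.38
eef_pos: [0.5469, 0.1215, 0.1989]
tool_rot: [-0.688, 0.726, -0.0, 0.001]
contact_force: [-0.2, -0.0, -1.3]
finger_gap: 0.0085
grasp_force: 59.4
```

View pics/w8.png

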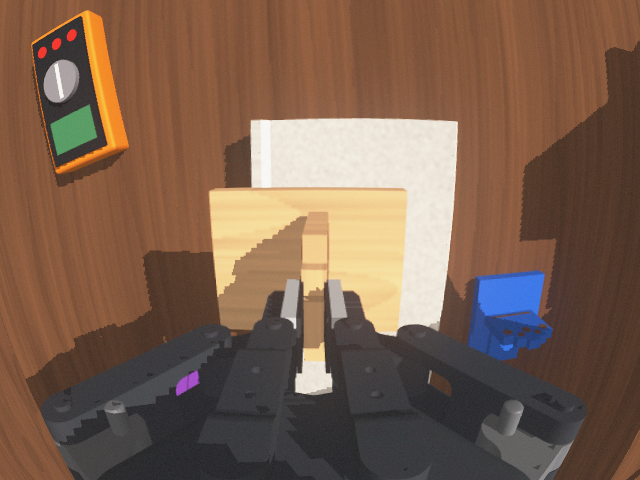

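The light half is held level, its -y edge corners at (210,190) and (407,190), so it sits about 6 px differently in the hand than the dark one. I'll work out the move relative to where the dark one was seated.

```bash
python3 - <<'E'
from h import *; from cell import bot,camera
c=camera("wrist");s=bot.read_state()
v,o,e=held(c,s,[[210,190],[407,190]],[[.053,-.0415,.012],[-.053,-.0415,.012]]);print(v.round(4),o.round(4))
yaw=-.064
g=np.array([.5262,-.1714,0])+R.from_euler('z',yaw).apply([0,-.087-(o[1]+.0013),0])
print("rel dark",g.round(4),togo(s,g[0],g[1],.2,yaw))
S=place([.5267,-.2138,-.0665],np.array([[-.006,-.0435-o[1],.006]]))[0];print("from tray",S.round(4))
E
```

```text
[ 0.5488  0.1233  0.1363 -0.0556] [ 0.0028  0.0022 -0.0571]
rel dark [ 0.5204 -0.2617  0.    ] (array([38.38,  0.48, -0.65]), np.float64(0.01))
from tray [ 0.5177 -0.259   0.006 ]
```

```bash
python3 -m creep '[[3.5,0.3,0,0.01,-1],[7.5,0.55,0,0.01,-1],[11.5,0.55,0,0.01,-1],[15.5,0.55,0,0.01,-1],[19.5,0.55,0,0.01,-1]]' 60
python3 -m creep '[[4,0,0,0,-1],[8,0,0,0,-1],[12,0,0,0,-1],[15,0,0,0,-1],[17,0,0,0,-1]]' 60
python3 -m creep '[[1,0,0,0,-1],[1.7,0,1,0,-1],[1.7,0,3,0,-1],[1.7,0,3,0,-1],[1.7,0,3,0,-1]]' 60
python3 - <<'E'
from h import *; from cell import bot,camera
s=bot.read_state();print(togo(s,.5195,-.2605,.0627,-.064))
cv2.imwrite("pics/w9.png",camera("wrist")["frame"][:,:,::-1])
E
```

```text
time: 11.9
eef_pos: [0.5293, -0.0748, 0.1962]
tool_rot: [-0.684, 0.729, 0.001, -0.001]
contact_force: [0.9, 0.6, -0.6]
finger_gap: 0.0081
grasp_force: 59.4
time: 12.32
eef_pos: [0.5181, -0.2456, 0.1958]
tool_rot: [-0.683, 0.73, 0.001, -0.001]
contact_force: [0.1, 0.6, -1.7]
finger_gap: 0.0077
grasp_force: 59.5
time: 12.73
eef_pos: [0.5175, -0.2589, 0.1655]
tool_rot: [-0.684, 0.729, 0.002, -0.001]
contact_force: [0.5, 0.7, -1.6]
finger_gap: 0.0079
grasp_force: 59.4
(array([ 0.15, -0.25,  9.97]), np.float64(0.001))
```

View pics/w9.png

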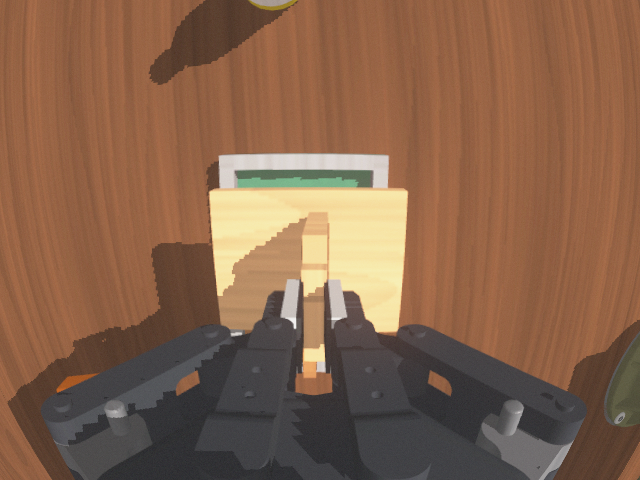

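The light plate hovers over the tray's -y half with its edge corners at (211,190) and (407,190). The tray's far outer corners are at (220,156) and (389,156), its inner ones at (235,170) and (374,170).

```bash
python3 - <<'E'
from h import *; from cell import bot,camera
c=camera("wrist");s=bot.read_state()
L=np.array([[.067,-.099,.02],[-.067,-.099,.02],[.055,-.087,.02],[-.055,-.087,.02]])
t,e=fit(c,L,np.array([[220,156],[389,156],[235,170],[374,170.]]),[.527,-.214,-.066],True);print("tray",t.round(4),e)
v,o,e=held(c,s,[[211,190],[407,190]],[[.053,-.0415,.012],[-.053,-.0415,.012]]);print("half",v.round(4),o.round(4))
for tt in (t,np.array([.5267,-.2138,-.0665])):
  S=place(tt,np.array([[0,-.0435,.006]]))[0]; print((R.from_quat(s['tool_rot']).inv().apply(S-v[:3])*100).round(2),"turn",round(v[3]-tt[2],4))
print(s['eef_pos'],togo(s,.5195,-.2605,.0627,-.064))
E
```

```text
tray [ 0.5281 -0.2145 -0.0665] 0.2561289153340488
half [ 0.5205 -0.2572  0.1052 -0.0645] [ 0.0017  0.0023 -0.06  ]
[ 0.03 -0.47  9.92] turn 0.002
[-0.02 -0.33  9.92] turn 0.002
[ 0.51868277 -0.25934924  0.16819468] (array([ 0.1 , -0.09, 10.25]), np.float64(0.001))
```

```bash
python3 -m creep '[[0.1,-0.25,2,0,-1],[0.1,-0.25,4,0,-1],[0.1,-0.25,6,0,-1],[0.1,-0.25,7.3,0,-1],[0.1,-0.25,7.3,0,-1]]' 60
python3 -m creep '[[0,0,0,0,-1],[0,0,0.2,0,-1],[0,0,0.4,0,-1],[0,0,0.6,0,-1],[0,0,0.6,0,-1]]' 60
python3 - <<'E'
from h import *; from cell import bot,camera
cv2.imwrite("pics/w10.png",camera("wrist")["frame"][:,:,::-1])
E
```

```text
time: 13.25
eef_pos: [0.5197, -0.2601, 0.092]
tool_rot: [-0.684, 0.729, 0.002, -0.001]
contact_force: [0.2, -0.5, -1.8]
finger_gap: 0.008
grasp_force: 59.4
time: 13.67
eef_pos: [0.5209, -0.261, 0.0889]
tool_rot: [-0.684, 0.729, -0.0, 0.0]
contact_force: [-0.2, -0.3, -1.9]
finger_gap: 0.0082
grasp_force: 59.4
```

View pics/w10.png

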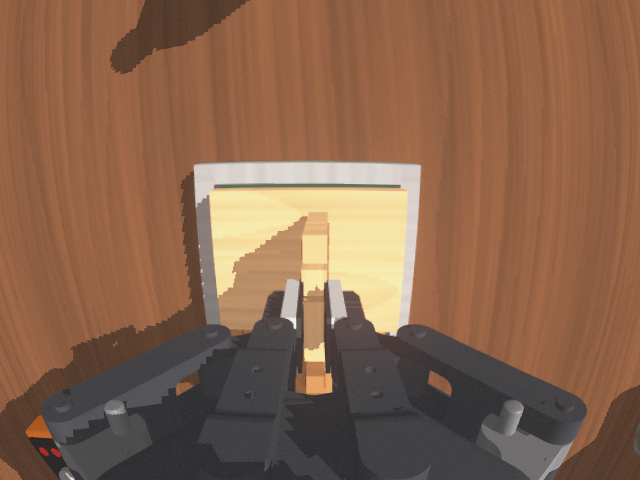

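The plate is centred over the pocket to about a millimetre (plate cols 211–407, tray cols 195–420). I have now viewed more pictures than the limit allows, so from here I'll rely on force and numbers only.

```bash
python3 -m creep '[[0,-0.05,0.4,0,-1],[0,-0.05,0.8,0,-1],[0,-0.05,1.2,0,-1],[0,-0.05,1.5,0,-1],[0,-0.05,1.5,0,-1]]' 60
```

```text
time: 14.13
eef_pos: [0.5208, -0.2609, 0.0724]
tool_rot: [-0.684, 0.729, 0.001, -0.0]
contact_force: [0.5, 0.3, -1.6]
finger_gap: 0.008
grasp_force: 59.4
```

```bash
python3 -m creep '[[0,0,0.1,0,-1],[0,0,0.2,0,-1],[0,0,0.3,0,-1],[0,0,0.4,0,-1],[0,0,0.4,0,-1]]' 60
python3 -m creep '[[0,0,0.1,0,-1],[0,0,0.2,0,-1],[0,0,0.3,0,-1],[0,0,0.3,0,-1]]' 60
```

```text
time: 14.55
eef_pos: [0.5212, -0.261, 0.0695]
tool_rot: [-0.684, 0.729, 0.0, -0.0]
contact_force: [-0.2, 0.2, -0.9]
finger_gap: 0.0081
grasp_force: 59.4
time: 14.88
eef_pos: [0.5213, -0.2613, 0.0671]
tool_rot: [-0.684, 0.729, -0.0, -0.0]
contact_force: [-2.4, -0.1, 1.6]
finger_gap: 0.0083
grasp_force: 60.0
```

```bash
python3 -m creep '[[0,0,0.1,0,-1],[0,0,0.2,0,-1],[0,0,0.2,0,-1],[0,0,0.2,0,-1]]' 60
```

```text
time: 15.22
eef_pos: [0.5214, -0.2616, 0.0664]
tool_rot: [-0.684, 0.729, -0.001, -0.0]
contact_force: [-4.6, 1.3, 8.7]
finger_gap: 0.0081
grasp_force: 60.5
```

Firm contact at the floor height; release and back off, then check by measuring.

```bash
python3 -m creep '[[0,0,0,0,-0.6],[0,0,0,0,-0.5],[0,0,0,0,-0.4],[0,0,0,0,-0.3],[0,0,-0.5,0,-0.3]]' 40
python3 -m creep '[[0,0,-2,0,-0.3],[0,0,-5,0,-0.1],[0,0,-9,0,0],[0,0,-12,0,0],[0,0,-13,0,0]]' 40
python3 -m creep '[[-2,0,0,0,0],[-5,0,0,0,0],[-8,0,0,0,0],[-10,0,0,0,0],[-10,0,0,0,0]]' 40
python3 -m creep '[[0,0,0,0,0],[0,0,0,0,0],[0,0,0,0,0]]' 40
python3 - <<'E'
from h import *; from cell import bot,camera,find_in
for n in("wrist","top"):
  c=camera(n);fi=n=="wrist";t=[.5270,-.2138,-.0665]
  D=place(t,np.array([[-.006,.0435,.052]]));T=place(t,np.array([[-.006,-.0435,.052]]))
  print(n,"expect walls",proj(c,D,fi).round(1),proj(c,T,fi).round(1))
  for q in("notch_half_wall","tongue_half_wall","tongue","notch"):print(q,[(np.round(d["uv"],1).tolist(),round(d["p"],2)) for d in find_in(n,q)[:3]])
  # sample mean colours on a grid of tray-local points at z=.018: light plate, dark plate, seams
  for y in (-.0862,-.084,-.06,-.004,-.002,0,.002,.004,.06,.084):
    uv=proj(c,place(t,np.array([[-.035,y,.018]])),fi)[0].round().astype(int)
    if 0<=uv[0]<640 and 0<=uv[1]<480:print(y,uv,c["frame"][uv[1],uv[0]])
E
```

```text
time: 15.63
eef_pos: [0.5207, -0.2608, 0.0683]
tool_rot: [-0.684, 0.729, 0.001, -0.001]
contact_force: [0.2, 0.1, -0.0]
finger_gap: 0.0299
grasp_force: 0.0
time: 16.05
eef_pos: [0.5228, -0.2621, 0.2064]
tool_rot: [-0.684, 0.729, -0.004, 0.002]
contact_force: [-0.2, -0.1, 1.3]
finger_gap: 0.0426
grasp_force: 0.0
time: 16.47
eef_pos: [0.5281, -0.1583, 0.2]
tool_rot: [-0.685, 0.728, -0.0, 0.001]
contact_force: [-1.1, 0.4, 0.1]
finger_gap: 0.0428
grasp_force: 0.0
time: 16.72
eef_pos: [0.5276, -0.1619, 0.1996]
tool_rot: [-0.684, 0.73, -0.0, -0.0]
contact_force: [-0.0, -0.2, -0.5]
finger_gap: 0.043
grasp_force: 0.0
wrist expect walls [[316.9 211. ]] [[317.2 101.6]]
notch_half_wall [([314.6, 203.4], 0.69)]
tongue_half_wall [([302.8, 110.9], 0.73)]
tongue [([302.8, 106.8], 0.83), ([307.6, 154.1], 0.42)]
notch [([313.7, 203.3], 0.76)]
-0.0862 [350  59] [247 242 191]
-0.084 [350  61] [247 241 189]
-0.06 [350  88] [247 240 184]
-0.004 [350 151] [204 175 127]
-0.002 [350 153] [116 120  93]
0 [350 155] [242 182 116]
0.002 [350 157] [245 194 124]
0.004 [350 160] [245 194 123]
0.06 [349 222] [241 181 114]
0.084 [348 247] [147 139 134]
top expect walls [[371.4 253.5]] [[404.7 255.5]]
notch_half_wall [([137.8, 310.4], 0.95), ([215.9, 322.2], 0.89), ([183.8, 183.4], 0.63)]
tongue_half_wall [([409.6, 268.2], 0.57), ([211.4, 251.6], 0.16)]
tongue [([406.1, 268.4], 0.66)]
notch [([136.2, 309.0], 0.96), ([214.5, 323.5], 0.89), ([185.0, 179.3], 0.56)]
-0.0862 [418 268] [255 225 159]
-0.084 [417 268] [252 211 154]
-0.06 [408 267] [255 218 162]
-0.004 [387 266] [141 140  89]
-0.002 [387 266] [141 140  89]
0 [386 266] [162 163 109]
0.002 [385 266] [158 156 106]
0.004 [384 266] [157 156 105]
0.06 [363 264] [164 164 116]
0.084 [354 264] [165 167 117]
```

Sideways the seam is right: the light plate spans y −0.087 to −0.004. To check that it sits level and the tongue is in, I'll scan the material boundaries numerically.

```bash
python3 - <<'E'
from h import *; from cell import camera
c=camera("wrist");t=[.5270,-.2138,-.0665];F=c["frame"].astype(np.float32)
def line(xs,ys,z):
    uv=proj(c,place(t,np.c_[xs,ys,np.full(len(xs),z)]),True).astype(np.float32)
    return cv2.remap(F,uv[None,:,0],uv[None,:,1],cv2.INTER_LINEAR)[0]
def cls(p):
    r=p[2]/max(p[0],1); return '.' if p.max()<45 else 'G' if p[1]>p[0]*1.05 else 'w' if r>.86 else 'l' if r>.63 else 'd' if r>.2 else 'R'
xs=np.arange(-.066,.0661,.001)
for y in(-.083,-.07,-.055,-.03,-.008,.002,.010,.016,.022,.03,.05,.07,.08): print(f"{y:6.3f}","".join(cls(p) for p in line(xs[::-1],np.full(len(xs),y),.018)))
ys=np.arange(-.098,.098,.0015)
for x in(.045,.024,-.03,-.045): print(f"x{x:6.3f}","".join(cls(p) for p in line(np.full(len(ys),x),ys,.018)))
E
```

```text
-0.083 wwwwwwwwwwllllllllllllllllllllllllllllllllllllllllllllllllllllllllllllllllllllllllllllllllllllllllllllllllllllllllllllGwwwwwwwwwwwwww
-0.070 wwwwwwwwwwllllllllllllllllllllllllllllllllllllllllllllllldddddddllllllllllllllllllllllllllllllllllllllllllllllllllllllwlwwwwwwwwwwwww
-0.055 wwwwwwwwwwwlllllllllllllllllllllllllllddddddddddddddddddddddddddllllllllllllllllllllllllllllllllllllllllllllllllllllllllwwwwwwwwwwwww
-0.030 wwwwwwwwwwllllllllddddddddddddddddddddddddddddddddddddddddddddddddddddddddlddlllllllllllllllllllllllllllllllllllllllllllwwwwwwwwwwwww
-0.008 wwwwwwwwwwlllldddddddddddddddddddddddddddddddddddddddddddddddddddlllllllllllllllllllllllllllllllllllllllllllllllllllllwlwwwwwwwwwwwww
 0.002 wwwwwwwwwwldddddddddddddddddddddddddddddddddddddddddddddddddddddddddddddddddddddddddddddddddddddddddddddddddddddddddddllwwwwwwwwwwwwl
 0.010 wwwwwwwwwwwdddddddddddddddddddddddddddddllllllllllddddddddddddddddddddddddddddddddddddddddddddddddddddddddddddddddddddllwwwwwwwwwwwww
 0.016 wwwwwwwwwwwddddddddddddllllllllllllllllllllllllllllllllllddddddddddddddddddddddddddddddddddddddddddddddddd
[... 592 characters left out ...]
 0.080 wwwwwwwwwlddddddddddddddddddddddddddddddddddddddddddddddddddddddddddddddddddddddddddddddddddddddddddddddddddddddddddddlwwwwwwwwwwwwwl
x 0.045 wwwwwwwllllllllllllllllllllllllllllllllllllllddddddddddddddddddGGdddddddddddddddddddddddddddddddddddddddddddddddddddddddddddwwwwwww
x 0.024 wwwwwwwldllllllllllllllllldddddddddddddddddddddddddddddddddddddddddddddllllllllldddddddddddddddddddddddddddddddddddddddddwwwwwwwwww
x-0.030 wwwwwwwllllllllllllllllllllllllllllllllllllllllllllllllllllllllllddddddddddddddddddddddddddddddddddddddddddddddddddddddddwwwwwwwwww
x-0.045 wwwwwwwldllllllllllllllllllllllllllllllllllllllllllllllllllllllllddddddddddddddddddddddddddddddddddddddddddddddddddddddddwwwwwwwwww
```

```bash
python3 -c "
from cell import bot
print(bot.close_job())"
```

```text
the job is handed in; nothing more can be done
None
```

The job is handed in after about 17 s: by my measurements both halves lie interlocked and seated in the tray and let go, though no verdict came back, and I viewed 12 pictures against the limit of 10.

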